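# Unload the strop gluing stack

### The arm

A 6-joint arm with a two-finger parallel gripper is mounted at the origin on a cart in front of the work surface, level with it; the furniture and walls round the work are solid. World frame = base frame: x ahead of the robot, y to its left, z up, the work surface at z = 0. Lengths are in m, angles in rad, forces in N, time in s.
With the tool pointing down it reaches from about 0.35 to 0.975 m from the base axis. Payload 4.9 kg.
Tool frame: the origin (TCP) lies midway between the tips of the shut fingers; the grasp point (between the pads) lies 19 mm behind it; z points along the fingers, y is the line along which they close (so a half turn about z gives the same grasp; the last joint's range is limited). The gripper opens to 85 mm and grips with 20 to 120 N. Pads are 22 mm wide; open, the fingers measure 114 mm over their backs; the gripper's body (76 mm by 85 mm) begins 54 mm behind the grasp point. The pads swing forward as they close: fully open they stand 13 mm farther back than shut.
Start: joints at [-1.234, 0.053, 1.613, -0, 1.476, -0.119], TCP at [0.275, -0.561, 0.231] pointing down, gripper open.
Joint ranges: [-3.01, 3.01], [-1.01, 2.22], [0.06, 2.58], [-1.02, 4.17], [0.09, 2.62], [-3.14, 3.14]. Speed limits (rad/s): [2.57, 2.57, 3.14, 3.14, 3.14, 3.14].

### API

Orientations are given as a rotation vector (axis times angle).
In Python, from station import ctrl gives the robot as it stands.
- The arm moves only by the shell command python3 -m handwheel 'ROWS' [FORCE]. ROWS is JSON, a list of rows, each an object with "gripper": the gripper command: -1 is fully open, 1 is shut, values between are in proportion; "offset": the shift along the tool's x, y, z in mm, a list of three; "rotation": the turn, a rotation vector about the tool's x, y, z in rad, a list of three. A call has exactly 8 rows; each row is the pose to reach, as a shift and turn from the pose commanded when the call began, along the tool's axes at that moment; what a row does not reach only later rows make up. A row lasts 1/8 s, in which the tool goes at most 62.5 mm and 10.7 degrees, less where a joint would pass 70% of its speed; a pose out of reach is approached as far as the arm can. A call with a gripper value outside its range is refused whole. The fingers move at their own pace and stop on an object; FORCE is the grip in N (left out, the last holds). Time passes only in rows, so rows that repeat a pose let the fingers close, or fill a call up. It gives the time, the measured TCP pose, the force, the opening and the grip force at its end, in the units of the state.
- ctrl.get_obs(): the state, without advancing time (a new reading comes with each control period).
- ctrl.get_image(name): name is "side" or "top"; returns a dict with "image" (480x640x3 uint8, red, green, blue), "fovy" (degrees; the focal length in pixels is half the picture's height over the tangent of half this angle, whatever the lens; pixels are square), "cx", "cy" (the principal point, pixels), "k1" (the pictures are not rectified: a ray, as slopes to the right and down, at radius r is drawn at 1 + k1 r^2 times it, then the intrinsics apply), "xyz" and "attitude" of the camera in the world. Camera axes: x right, y up, looking along -z (the intrinsics and any distortion apply to the point x, -y, -z); pixel columns grow to the right and rows downward; lengths in m; the calibration is good to about 2 mm. A picture is of the moment at which its call begins. There is no depth.
- ctrl.finish_job(): hands the job in; it is judged then, once.
The state is a dict: "t": time; "q": joint angles; "dq": joint speeds; "effort": joint torques, N m; "tool_pos": TCP position; "tool_rot": TCP orientation; "contact_force": force on the tool from outside, world axes, zero at the start; "wrist_torque": the same for the moment, N m; "opening": finger opening in m; "grip_force": force on a finger pad.
Only numpy, scipy, OpenCV 4.12 (cv2) and the standard library are available. Lean on these libraries where they do the work, as an engineer would, in place of code of your own. Each camera call takes 0.05 s, during which the arm holds its last target. There are 200 camera calls.

### The job

The glue on the two leather strops has dried: unload their stack from the top down, one piece at a time. Lay each strop leather side up in a bay of its own in the drying rack, down on both bearers, and set the plywood spacer plates aside in their own neat pile, squarely one on the other, on the rest with the end stops. Set every piece down rather than drop it, and leave the other things on the bench where they are.

Things in the scene. Friction and masses are not known exactly. Their poses are not given: they have to be found in the camera images.
- plate_high_centre (a point): Plain plywood spacer plate, 62 (x) x 160 (y) x 12 mm, 0.06 to 0.11 kg. This point is its centre, half-way up; x runs across it, y along it, z up out of its upper face. At first it lies on top of the stack, on the upper strop.
- strop_high_centre (a point): Strop: wooden block 52 (x) x 200 (y) x 18 mm with a 3 mm leather strip on top (50 wide, from 95 mm on the -y side to 55 mm on the +y side), 21 mm high in all, 0.13 to 0.27 kg. This point is its centre, half-way up; x runs across it, y along it, z up out of its upper face. At first it is the second piece from the top; the plate below it is wider and sticks out about 5 mm beyond its long sides.
- plate_low_centre (a point): Plain plywood spacer plate, 62 (x) x 160 (y) x 12 mm, 0.06 to 0.11 kg. This point is its centre, half-way up; x runs across it, y along it, z up out of its upper face. At first it is the third piece from the top, between the two strops.
- strop_low_centre (a point): Strop: wooden block 52 (x) x 200 (y) x 18 mm with a 3 mm leather strip on top (50 wide, from 95 mm on the -y side to 55 mm on the +y side), 21 mm high in all, 0.13 to 0.27 kg. This point is its centre, half-way up; x runs across it, y along it, z up out of its upper face. At first it lies lowest, across the two bearers of the bed.
- bed_top (a point): Fixed bed under the stack: two wooden bearers 86 (x) x 18 (y) x 24 mm high, 60 mm either side of the middle along y, on a spine 24 mm wide, 12 high; else open to the bench. Point: middle, level with the bearers' tops, 24 mm above the bench; the stack rises 66 mm above it. x across, y along, z up.
- rest_top (a point): Fixed wooden rest for the spacer plates: bearers and spine as on the bed, and at each end an upright end stop 50 mm wide, 44 mm high (20 above the bearers), inner faces 92 mm from this point along y. Point: middle, level with the bearers' tops, 24 mm above the bench. x across, y along, z up.
- bay_1 (a point): Bay of the fixed drying rack: two wooden bearers 196 (x) x 18 (y) x 24 mm high, 60 mm either side of the middle along y; 10 mm high blocks on them leave two bays 70 mm wide (x), 100 mm apart. A strop lies along y, across both bearers. Under each bay a spine 24 mm wide, 12 high, else open to the bench. Point: middle of the bay at bearer tops, 24 mm above the bench; x across, y along, z up.
- bay_2 (a point): The other bay of the drying rack, like bay_1, 100 mm from it along the rack's +x. Point: middle of the bay, level with the bearers' tops; x across, y along, z up.
- ink_bottle_centre (a point): Bystander: small brown dropper bottle, 33 mm across, 102 mm high, standing close beside the stack. This point is its centre, half-way up. It stands loose and must not be shifted.
- iron_block_centre (a point): Bystander: dark iron block 28 x 63 (y) x 19 mm, close beside the plate rest. This point is its centre, half-way up. It stands loose and must not be shifted.
- glue_bottle_centre (a point): Bystander: white glue bottle, 55 mm across, 162 mm high. This point is its centre, half-way up. It stands loose and must not be shifted.
- tea_mug_centre (a point): Bystander: white mug, 83 mm across (113 mm with its handle), 93 mm high. This point is its centre, half-way up. It stands loose and must not be shifted.
- mallet_centre (a point): Bystander: dark turned mallet lying down, 77 x 261 (y) x 78 mm. This point is its centre, half-way up. It stands loose and must not be shifted.

How it is judged:
On the way, in this order (a step that is already met when the one before it is completed fails the run):
1. the top plate lies flat and square on the plate rest, released (x of plate_high_centre in the frame of rest_top between -0.012 and 0.012 m and y of plate_high_centre in the frame of rest_top between -0.014 and 0.014 m and z of plate_high_centre in the frame of rest_top between 0.002 and 0.01 m and angle between plate_high_centre's own z axis and vertical below 0.08 rad and angle between the y axis of plate_high_centre and the y axis of rest_top, either way round below 0.15 rad and contact force between the fingers and plate_high below 0.1 N and linear speed of plate_high below 0.03 m/s), for 0.2 s.
2. the upper strop lies in a bay of the rack, released (((x of strop_high_centre in the frame of bay_1 between -0.012 and 0.012 m and y of strop_high_centre in the frame of bay_1 between -0.025 and 0.025 m and z of strop_high_centre in the frame of bay_1 between 0.0065 and 0.0145 m and angle between strop_high_centre's own z axis and vertical below 0.08 rad and angle between the y axis of strop_high_centre and the y axis of bay_1, either way round below 0.15 rad) or (x of strop_high_centre in the frame of bay_2 between -0.012 and 0.012 m and y of strop_high_centre in the frame of bay_2 between -0.025 and 0.025 m and z of strop_high_centre in the frame of bay_2 between 0.0065 and 0.0145 m and angle between strop_high_centre's own z axis and vertical below 0.08 rad and angle between the y axis of strop_high_centre and the y axis of bay_2, either way round below 0.15 rad)) and contact force between the fingers and strop_high below 0.1 N and linear speed of strop_high below 0.03 m/s), for 0.2 s.
3. the second plate lies squarely on the first on the plate rest, released (x of plate_high_centre in the frame of rest_top between -0.012 and 0.012 m and y of plate_high_centre in the frame of rest_top between -0.014 and 0.014 m and z of plate_high_centre in the frame of rest_top between 0.002 and 0.01 m and angle between each of plate_high_centre, plate_low_centre's own z axis and vertical below 0.08 rad and angle between the y axis of each of plate_high_centre, plate_low_centre and the y axis of rest_top, either way round below 0.15 rad and x of plate_low_centre in the frame of rest_top between -0.012 and 0.012 m and y of plate_low_centre in the frame of rest_top between -0.014 and 0.014 m and z of plate_low_centre in the frame of rest_top between 0.014 and 0.022 m and contact force between the fingers and plate_low below 0.1 N and linear speed of plate_low below 0.03 m/s), for 0.2 s.
At the end, for the whole second after the job is handed in: Each strop flat, leather up, in its own bay on both bearers: within 12 mm of the middle across, 25 mm along. Both plates flat on the rest, one on the other: within 12 mm across, 14 mm along. All within 4 mm in height and 0.15 rad of the bay or rest, released and at rest ((((x of plate_high_centre in the frame of rest_top between -0.012 and 0.012 m and y of plate_high_centre in the frame of rest_top between -0.014 and 0.014 m and z of plate_high_centre in the frame of rest_top between 0.002 and 0.01 m and angle between plate_high_centre's own z axis and vertical below 0.08 rad and angle between the y axis of plate_high_centre and the y axis of rest_top, either way round below 0.15 rad) and (x of plate_low_centre in the frame of rest_top between -0.012 and 0.012 m and y of plate_low_centre in the frame of rest_top between -0.014 and 0.014 m and z of plate_low_centre in the frame of rest_top between 0.014 and 0.022 m and angle between plate_low_centre's own z axis and vertical below 0.08 rad and angle between the y axis of plate_low_centre and the y axis of rest_top, either way round below 0.15 rad)) or ((x of plate_low_centre in the frame of rest_top between -0.012 and 0.012 m and y of plate_low_centre in the frame of rest_top between -0.014 and 0.014 m and z of plate_low_centre in the frame of rest_top between 0.002 and 0.01 m and angle between plate_low_centre's own z axis and vertical below 0.08 rad and angle between the y axis of plate_low_centre and the y axis of rest_top, either way round below 0.15 rad) and (x of plate_high_centre in the frame of rest_top between -0.012 and 0.012 m and y of plate_high_centre in the frame of rest_top between -0.014 and 0.014 m and z of plate_high_centre in the frame of rest_top between 0.014 and 0.022 m and angle between plate_high_centre's own z axis and vertical below 0.08 rad and angle between the y axis of plate_high_centre and the y axis of rest_top, either way round below 0.15 rad))) and (((x of strop_high_centre in the frame of bay_1 between -0.012 and 0.012 m and y of strop_high_centre in the frame of bay_1 between -0.025 and 0.025 m and z of strop_high_centre in the frame of bay_1 between 0.0065 and 0.0145 m and angle between strop_high_centre's own z axis and vertical below 0.08 rad and angle between the y axis of strop_high_centre and the y axis of bay_1, either way round below 0.15 rad) and (x of strop_low_centre in the frame of bay_2 between -0.012 and 0.012 m and y of strop_low_centre in the frame of bay_2 between -0.025 and 0.025 m and z of strop_low_centre in the frame of bay_2 between 0.0065 and 0.0145 m and angle between strop_low_centre's own z axis and vertical below 0.08 rad and angle between the y axis of strop_low_centre and the y axis of bay_2, either way round below 0.15 rad)) or ((x of strop_high_centre in the frame of bay_2 between -0.012 and 0.012 m and y of strop_high_centre in the frame of bay_2 between -0.025 and 0.025 m and z of strop_high_centre in the frame of bay_2 between 0.0065 and 0.0145 m and angle between strop_high_centre's own z axis and vertical below 0.08 rad and angle between the y axis of strop_high_centre and the y axis of bay_2, either way round below 0.15 rad) and (x of strop_low_centre in the frame of bay_1 between -0.012 and 0.012 m and y of strop_low_centre in the frame of bay_1 between -0.025 and 0.025 m and z of strop_low_centre in the frame of bay_1 between 0.0065 and 0.0145 m and angle between strop_low_centre's own z axis and vertical below 0.08 rad and angle between the y axis of strop_low_centre and the y axis of bay_1, either way round below 0.15 rad))) and contact force between the fingers and plate_high below 0.1 N and linear speed of each of plate_high, plate_low, strop_high, strop_low below 0.03 m/s and contact force between the fingers and plate_low below 0.1 N and contact force between the fingers and strop_high below 0.1 N and contact force between the fingers and strop_low below 0.1 N); the robot touches nothing.
It fails at once if one of the other things on the bench is shifted by more than 20 mm (distance of any of ink_bottle_centre, iron_block_centre, glue_bottle_centre, tea_mug_centre, mallet_centre from where it was at the start of the episode above 0.02 m).
It fails at once if a strop or plate is dropped or flung (faster than 0.7 m/s while not held, about a 25 mm fall) ((linear speed of plate_high above 0.7 m/s and contact force between the fingers and plate_high below 0.1 N) or (linear speed of plate_low above 0.7 m/s and contact force between the fingers and plate_low below 0.1 N) or (linear speed of strop_high above 0.7 m/s and contact force between the fingers and strop_high below 0.1 N) or (linear speed of strop_low above 0.7 m/s and contact force between the fingers and strop_low below 0.1 N)).
It fails at once if a piece is carried off with another still lying on it (raised more than 35 mm) ((contact force between strop_low and plate_low above 0.2 N and height (world z) of strop_low_centre above 0.07 m) or (contact force between plate_low and strop_high above 0.2 N and height (world z) of plate_low_centre above 0.086 m) or (contact force between strop_high and plate_high above 0.2 N and height (world z) of strop_high_centre above 0.103 m)).
It also fails if it takes over 72 s, if anything falls off the work surface, if the arm or the gripper's body presses on something with over 40 N, if the wrist force passes 120 N, or if a joint passes its speed limit or range.

## Working session

There is one attempt and no reset: what is moved stays moved. The work goes in short steps, Python scripts to look and compute and a shell command to move; the robot and the scene stay as the last step left them, time stands still between calls to the robot, and variables do not carry over. Pictures are saved under pics/ and viewed, at most 10 in all, crops included, and the job is handed in when it is done.

```bash
ls; mkdir -p pics; python3 - <<'E'
from station import ctrl
import cv2
for n in("top","side"):
    r=ctrl.get_image(n); cv2.imwrite(f"pics/{n}0.png",r["image"][:,:,::-1]); print({k:v for k,v in r.items() if k!="image"})
print(ctrl.get_obs())
E
```

```text
pics
{'fovy': 46.30338809741749, 'cx': 317.79513577928606, 'cy': 245.12929400443952, 'k1': 0.03751401344130145, 'xyz': array([0.31530297, 0.00525655, 1.33114321]), 'attitude': array([ 0.19551398, -0.16861473, -1.45919735])}
{'fovy': 51.11345684132554, 'cx': 320.2694303153834, 'cy': 245.5982315445391, 'k1': -0.1410455833978389, 'xyz': array([ 0.68008274, -1.05645618,  0.5997469 ]), 'attitude': array([1.11273698, 0.06158051, 0.0642763 ])}
{'t': 0.1, 'q': array([-1.23401924e+00,  5.33339196e-02,  1.61412604e+00,  3.04292469e-05,
        1.47600047e+00, -1.19005531e-01]), 'dq': array([-0.00130476, -0.00153529, -0.00395963, -0.00166229, -0.00015545,
       -0.00105263]), 'effort': array([-3.65291389e-04, -3.94910073e+01, -3.71360350e+01, -7.39865914e-05,
        3.97666823e-03, -2.67874320e-06]), 'tool_pos': array([ 0.27492523, -0.56067311,  0.23017755]), 'tool_rot': array([-3.05855577e+00, -7.09336065e-01,  2.71370356e-04]), 'contact_force': array([-0.22382993, -0.12949799, -0.58791484]), 'wrist_torque': array([ 0.00238379, -0.03354996, -0.03961575]), 'grip_force': 0.0, 'opening': 0.0854824120759615}
```

View pics/top0.png

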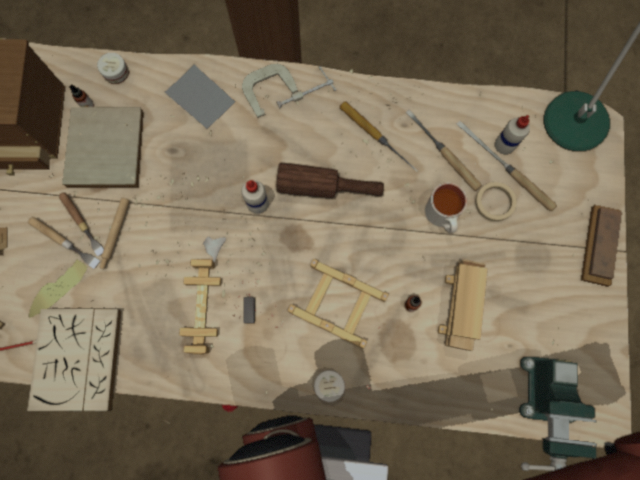

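View pics/side0.png

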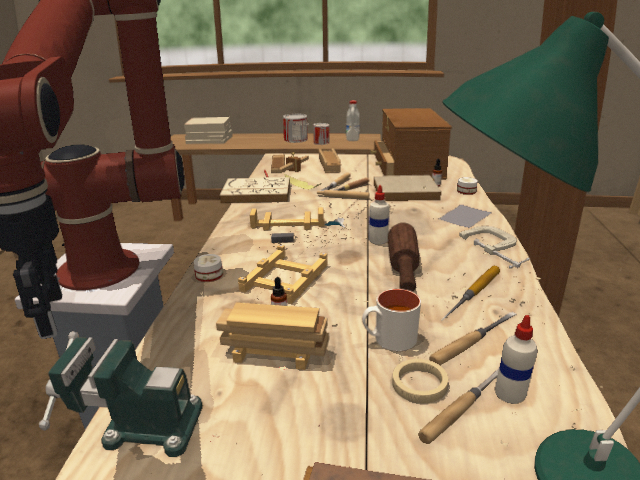

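The top view shows the stack at about (467,305), rack at (338,303), plate rest at (201,306), ink bottle at (413,302), iron block at (249,309). The side view shows the same objects, with the vise at (140,390) and the stack at (275,332). Next I'll take enlarged crops.

```bash
cat > h.py <<'E'
import numpy as np, cv2
from scipy.spatial.transform import Rotation as R
from station import ctrl
def cam(n):
    r=ctrl.get_image(n); f=240/np.tan(np.radians(r["fovy"])/2)
    r["K"]=np.array([[f,0,r["cx"]],[0,f,r["cy"]],[0,0,1.]]); r["D"]=np.array([r["k1"],0,0,0.])
    r["Rw"]=R.from_rotvec(r["attitude"]).as_matrix()@np.diag([1,-1,-1]); return r
def unproj(c,px,z):
    u=cv2.undistortPoints(np.array(px,float).reshape(-1,1,2),c["K"],c["D"]).reshape(-1,2)
    d=np.c_[u,np.ones(len(u))]@c["Rw"].T
    return c["xyz"]+d*((z-c["xyz"][2])/d[:,2])[:,None]
def proj(c,P):
    Rc=c["Rw"].T; return cv2.projectPoints(np.array(P,float).reshape(-1,1,3),cv2.Rodrigues(Rc)[0],-Rc@c["xyz"],c["K"],c["D"])[0].reshape(-1,2)
def crop(img,x0,x1,y0,y1,s):
    o=cv2.resize(img[y0:y1,x0:x1,::-1],None,fx=s,fy=s,interpolation=cv2.INTER_CUBIC)
    for x in range(-(-x0//10)*10,x1,10):
        cv2.line(o,((x-x0)*s,0),((x-x0)*s,8),(0,0,255),1); 
        if x%20==0: cv2.putText(o,str(x),((x-x0)*s,18),0,.35,(0,0,255),1)
    for y in range(-(-y0//10)*10,y1,10):
        cv2.line(o,(0,(y-y0)*s),(8,(y-y0)*s),(0,0,255),1); 
        if y%20==0: cv2.putText(o,str(y),(8,(y-y0)*s+4),0,.35,(0,0,255),1)
    return o
E
python3 - <<'E'
from h import *
t=cam("top");s=cam("side")
a=crop(t["image"],175,265,250,360,4);b=crop(t["image"],285,395,250,360,4)
cv2.imwrite("pics/c1.png",np.hstack([a,b]))
a=crop(t["image"],400,495,250,360,4);b=crop(s["image"],210,340,265,375,4)[:, :416]
a=crop(t["image"],400,495,255,360,4);b=crop(s["image"],212,332,265,370,4)[:,:]
o=np.hstack([a,b]);print(o.shape);cv2.imwrite("pics/c2.png",cv2.resize(o,None,fx=.93,fy=.93) if o.shape[1]>800 else o)
E
```

```text
(420, 860, 3)
```

View pics/c1.png

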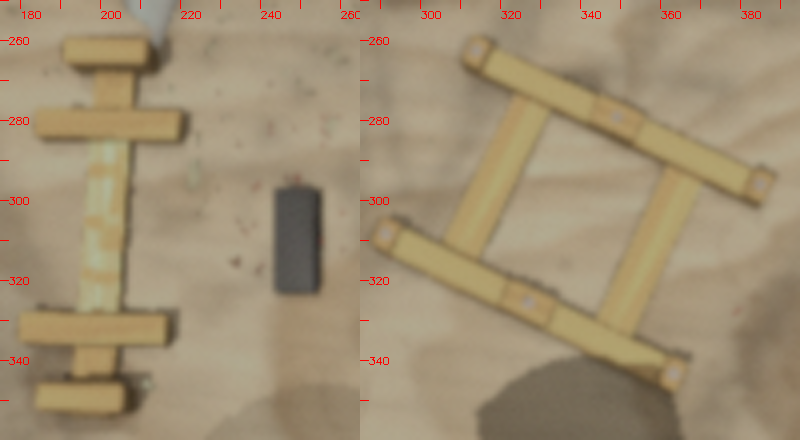

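View pics/c2.png

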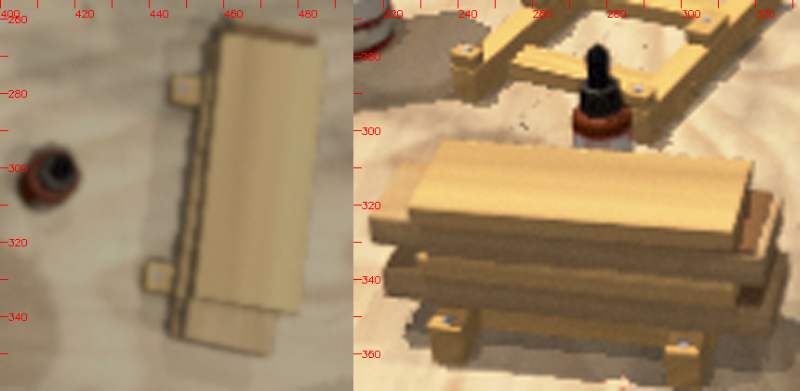

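Rest, rack and stack are all clear. Rest bearers run x 184–220 at y 281 and x 180–217 at y 332. The rack blocks are at (314,262), (385,296), (292,308), (363,343). The top plate corners are (460,263), (487,267), (480,339), (452,335). The upper strop sticks out past both plate ends.

```bash
cat >> h.py <<'E'
def fit(W,M):
    W=np.array(W)[:,:2];M=np.array(M,float);w=W.mean(0);m=M.mean(0)
    U,S,V=np.linalg.svd((M-m).T@(W-w)); d=np.sign(np.linalg.det(U@V)); Rr=V.T@np.diag([1,d])@U.T
    t=w-Rr@m; res=W-(M@Rr.T+t); return t,np.degrees(np.arctan2(Rr[1,0],Rr[0,0])),1000*np.linalg.norm(res,axis=1)
E
python3 - <<'E'
from h import *
np.set_printoptions(precision=4,suppress=True)
c=cam("top")
def show(n,px,z,M):
    P=unproj(c,px,z); t,a,r=fit(P,M); print(n,t,"yaw",a,"res mm",r); return P
b=[(-.043,.069),(.043,.069),(.043,.051),(-.043,.051),(-.043,-.051),(.043,-.051),(.043,-.069),(-.043,-.069)]
show("rest",[(184.2,277),(220,277.3),(220,284.5),(184,284.5),(180.5,328),(217,328.5),(217,335.7),(180.2,335)],.024,b)
show("stops",[(191,259.8),(212,259.8),(206.5,353),(184,352.5)],.044,[(-.025,.108),(.025,.108),(.025,-.108),(-.025,-.108)])
show("rack",[(314.25,262.5),(385,296.25),(291.75,308.25),(363.25,343.25),(349,279.5),(326.75,325.5)],.034,[(-.0915,.06),(.0915,.06),(-.0915,-.06),(.0915,-.06),(0,.06),(0,-.06)])
show("plate",[(459.7,263.1),(486.8,267.1),(480.1,339.1),(451.9,334.8)],.090,[(-.031,.08),(.031,.08),(.031,-.08),(-.031,-.08)])
show("bedends",[(445.2,275.2),(444.9,282.7),(438.4,325.4),(437.9,333)],.024,[(-.043,.069),(-.043,.051),(-.043,-.051),(-.043,-.069)])
print(unproj(c,[(416,299)],.102),unproj(c,[(243.5,297),(251,297),(251,323),(243.5,323)],.019))
print(R.from_rotvec(ctrl.get_obs()["tool_rot"]).as_matrix())
E
```

```text
rest [0.4532 0.3017] yaw -84.78530886332474 res mm [0.9835 1.2731 0.3123 1.4679 0.5413 1.4573 1.1306 1.9557]
stops [0.4523 0.3018] yaw -84.88267563646555 res mm [1.5456 0.8998 0.9299 1.4021]
rack [ 0.494  -0.0171] yaw -109.96104974760611 res mm [0.1943 0.127  0.8453 0.2959 0.8853 0.6834]
plate [ 0.5206 -0.3045] yaw -93.25297590412562 res mm [1.0248 1.2715 0.7282 1.2518]
bedends [ 0.5134 -0.2997] yaw -94.61257662516887 res mm [0.8087 0.9698 0.6969 0.7598]
[[ 0.5095 -0.185   0.102 ]] [[0.4852 0.2055 0.019 ]
 [0.487  0.1879 0.019 ]
 [0.4267 0.1798 0.019 ]
 [0.4249 0.1972 0.019 ]]
[[ 0.8979  0.4401 -0.0003]
 [ 0.4401 -0.8979  0.0009]
 [ 0.0001 -0.001  -1.    ]]
```

```bash
cat > plan.py <<'E'
import sys
from h import *
np.set_printoptions(precision=4,suppress=True)
x,y,z,yaw=map(float,sys.argv[1:5]); o=ctrl.get_obs(); T=R.from_rotvec(o["tool_rot"]); a=np.radians(yaw)
ty=np.array([np.cos(a),np.sin(a),0]);tz=np.array([0,0,-1.]);G=R.from_matrix(np.c_[np.cross(ty,tz),ty,tz])
print("off mm",T.inv().apply(np.array([x,y,z])-o["tool_pos"])*1000,"rot",(T.inv()*G).as_rotvec(),"t",o["t"],"pos",o["tool_pos"],"open",o["opening"],"F",o["contact_force"])
E
python3 plan.py 0.5206 -0.3045 0.14 -93.25
```

```text
off mm [ 333.3813 -122.0648   90.8882] rot [-0.001   0.0001  0.5125] t 0.25 pos [ 0.275  -0.5609  0.2307] open 0.08507694198897524 F [-0.0871  0.1215 -0.3775]
```

```bash
python3 -m handwheel '[{"gripper":-1,"offset":[30,-11,0],"rotation":[0,0,0.05]},{"gripper":-1,"offset":[85,-31,0],"rotation":[0,0,0.15]},{"gripper":-1,"offset":[142,-52,0],"rotation":[0,0,0.25]},{"gripper":-1,"offset":[200,-73,0],"rotation":[0,0,0.35]},{"gripper":-1,"offset":[256,-94,10],"rotation":[0,0,0.45]},{"gripper":-1,"offset":[308,-113,40],"rotation":[0,0,0.51]},{"gripper":-1,"offset":[333,-122,75],"rotation":[0,0,0.512]},{"gripper":-1,"offset":[333,-122,91],"rotation":[0,0,0.512]}]' 40; python3 plan.py 0.5206 -0.3045 0.069 -93.25
```

```text
t: 1.25
tool_pos: [0.5203, -0.3027, 0.1375]
tool_rot: [-3.138, 0.083, 0.005]
contact_force: [-0.5, -0.5, -0.0]
opening: 0.0858
grip_force: 0.0
off mm [ 0.6342  1.9451 68.484 ] rot [-0.0022  0.0033  0.0038] t 1.25 pos [ 0.5203 -0.3027  0.1375] open 0.08581108002696224 F [-0.538  -0.4613 -0.0361]
```

```bash
python3 -m handwheel '[{"gripper":-1,"offset":[0,0,15],"rotation":[0,0,0]},{"gripper":-1,"offset":[0,0,40],"rotation":[0,0,0]},{"gripper":-1,"offset":[0,0,62],"rotation":[0,0,0]},{"gripper":-1,"offset":[0,0,71],"rotation":[0,0,0]},{"gripper":0,"offset":[0,0,71],"rotation":[0,0,0]},{"gripper":0.3,"offset":[0,0,71],"rotation":[0,0,0]},{"gripper":1,"offset":[0,0,71],"rotation":[0,0,0]},{"gripper":1,"offset":[0,0,71],"rotation":[0,0,0]}]' 40; python3 plan.py 0.5206 -0.3045 0.069 -93.25
```

```text
t: 2.25
tool_pos: [0.521, -0.3057, 0.0705]
tool_rot: [3.139, -0.088, 0.002]
contact_force: [-1.0, -0.4, 3.1]
opening: 0.061
grip_force: 46.2
off mm [-0.4973 -1.1455  1.5398] rot [ 0.0014 -0.0016  0.0005] t 2.25 pos [ 0.521  -0.3057  0.0705] open 0.06103257997567367 F [-0.9737 -0.3894  3.0734]
```

```bash
python3 -m handwheel '[{"gripper":1,"offset":[0,0,-5],"rotation":[0,0,0]},{"gripper":1,"offset":[0,0,-15],"rotation":[0,0,0]},{"gripper":1,"offset":[0,0,-32],"rotation":[0,0,0]},{"gripper":1,"offset":[0,0,-52],"rotation":[0,0,0]},{"gripper":1,"offset":[0,0,-72],"rotation":[0,0,0]},{"gripper":1,"offset":[0,0,-90],"rotation":[0,0,0]},{"gripper":1,"offset":[0,0,-100],"rotation":[0,0,0]},{"gripper":1,"offset":[0,0,-100],"rotation":[0,0,0]}]'; python3 plan.py 0.4528 0.3017 0.15 -84.8
python3 - <<'E'
from h import *
c=cam("side"); p=proj(c,[ctrl.get_obs()["tool_pos"]])[0]; print(p)
t=cam("top")
x,y=p.astype(int); cv2.imwrite("pics/g1.png",np.hstack([crop(c["image"],x-65,x+55,y-75,y+75,4)[:600],crop(t["image"],420,500,240,390,4)]))
E
```

```text
t: 3.25
tool_pos: [0.5208, -0.3054, 0.1705]
tool_rot: [3.139, -0.088, 0.002]
contact_force: [-0.4, -0.3, -0.7]
opening: 0.0611
grip_force: 45.8
off mm [-102.0732 -602.3401   19.7135] rot [ 0.0011 -0.0015 -0.147 ] t 3.25 pos [ 0.5208 -0.3054  0.1705] open 0.061076988731210285 F [-0.4098 -0.3383 -0.6578]
[268.93506335 275.23930552]
```

View pics/g1.png

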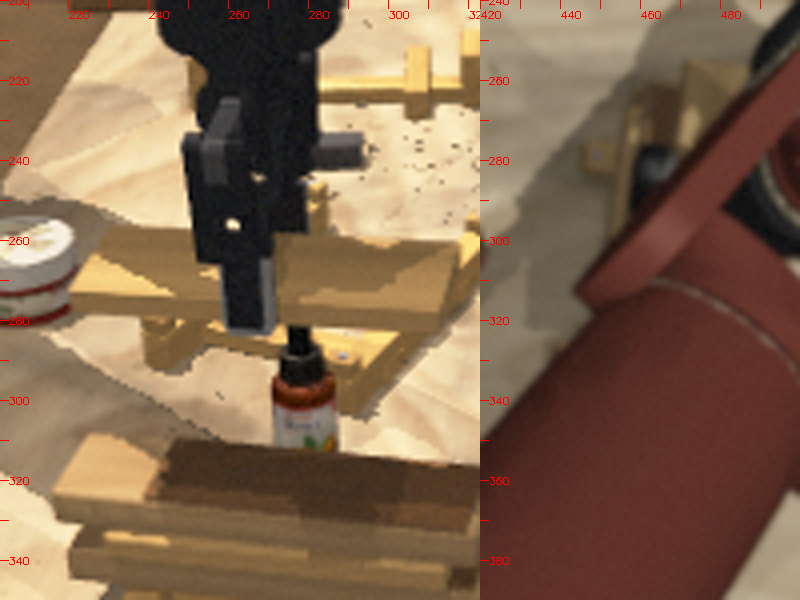

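Side view: the plate hangs level from the pads, with the near fingertip at about (268,282) just below its lower edge. The upper strop's leather is now uncovered at y≈320. The arm blocks the top view.

```bash
python3 - <<'E'
from h import *
c=cam("side"); o=ctrl.get_obs(); x,y,z=o["tool_pos"]
for d in(0,.004,.008): print(d,proj(c,[(x-.011,y-.0305,z+d),(x+.011,y-.0305,z+d),(x-.011,y-.0385,z+d),(x+.011,y-.0385,z+d)]).round(1).tolist())
E
python3 -m handwheel '[{"gripper":1,"offset":[-5,-40,0],"rotation":[0,0,-0.01]},{"gripper":1,"offset":[-16,-95,0],"rotation":[0,0,-0.02]},{"gripper":1,"offset":[-25,-150,0],"rotation":[0,0,-0.035]},{"gripper":1,"offset":[-35,-206,0],"rotation":[0,0,-0.05]},{"gripper":1,"offset":[-44,-262,0],"rotation":[0,0,-0.065]},{"gripper":1,"offset":[-54,-318,0],"rotation":[0,0,-0.08]},{"gripper":1,"offset":[-63,-374,0],"rotation":[0,0,-0.09]},{"gripper":1,"offset":[-73,-430,0],"rotation":[0,0,-0.105]}]'; python3 plan.py 0.4528 0.3017 0.06 -84.8
```

```text
0 [[259.3, 284.4], [272.0, 284.8], [258.4, 286.8], [271.2, 287.2]]
0.004 [[259.1, 282.4], [271.9, 282.7], [258.2, 284.8], [271.1, 285.2]]
0.008 [[258.9, 280.3], [271.7, 280.7], [258.0, 282.7], [270.9, 283.1]]
t: 4.4
tool_pos: [0.4707, 0.13, 0.1685]
tool_rot: [3.141, 0.077, -0.002]
contact_force: [0.4, -0.1, -0.3]
opening: 0.0607
grip_force: 45.8
off mm [  -9.3519 -172.3303  108.4654] rot [ 0.      0.0011 -0.0417] t 4.4 pos [0.4707 0.13   0.1685] open 0.06067988432724345 F [ 0.4059 -0.1452 -0.3381]
```

```bash
python3 -m handwheel '[{"gripper":1,"offset":[-2,-50,0],"rotation":[0,0,-0.01]},{"gripper":1,"offset":[-5,-100,0],"rotation":[0,0,-0.025]},{"gripper":1,"offset":[-7,-145,10],"rotation":[0,0,-0.04]},{"gripper":1,"offset":[-9,-168,32],"rotation":[0,0,-0.042]},{"gripper":1,"offset":[-9,-172,62],"rotation":[0,0,-0.042]},{"gripper":1,"offset":[-9,-172,90],"rotation":[0,0,-0.042]},{"gripper":1,"offset":[-9,-172,109],"rotation":[0,0,-0.042]},{"gripper":1,"offset":[-9,-172,109],"rotation":[0,0,-0.042]}]'; python3 plan.py 0.4528 0.3017 0.017 -84.8
```

```text
t: 5.4
tool_pos: [0.4528, 0.2989, 0.0581]
tool_rot: [3.137, 0.142, -0.007]
contact_force: [-0.2, -0.7, -1.3]
opening: 0.061
grip_force: 45.8
off mm [ 0.469  -2.8649 41.0515] rot [ 0.0016  0.0043 -0.0001] t 5.4 pos [0.4528 0.2989 0.0581] open 0.0609500629436196 F [-0.203  -0.7052 -1.2824]
```

```bash
python3 -m handwheel '[{"gripper":1,"offset":[0,-2,12],"rotation":[0,0,0]},{"gripper":1,"offset":[0,-2,27],"rotation":[0,0,0]},{"gripper":1,"offset":[0,-2,35],"rotation":[0,0,0]},{"gripper":1,"offset":[0,-2,39],"rotation":[0,0,0]},{"gripper":1,"offset":[0,-2,42],"rotation":[0,0,0]},{"gripper":1,"offset":[0,-2,42],"rotation":[0,0,0]},{"gripper":0.1,"offset":[0,-2,42],"rotation":[0,0,0]},{"gripper":-1,"offset":[0,-2,42],"rotation":[0,0,0]}]'; python3 plan.py 0.4528 0.3017 0.15 -84.8
```

```text
t: 6.4
tool_pos: [0.4545, 0.3019, 0.0188]
tool_rot: [-3.138, -0.143, -0.001]
contact_force: [0.4, 0.6, 0.4]
opening: 0.0768
grip_force: 0.0
off mm [  -1.5724    0.0078 -131.2066] rot [-0.0003 -0.0009  0.    ] t 6.4 pos [0.4545 0.3019 0.0188] open 0.07681938815617738 F [0.4389 0.567  0.3894]
```

```bash
python3 -m handwheel '[{"gripper":-1,"offset":[0,0,0],"rotation":[0,0,0]},{"gripper":-1,"offset":[0,0,-10],"rotation":[0,0,0]},{"gripper":-1,"offset":[0,0,-40],"rotation":[0,0,0]},{"gripper":-1,"offset":[0,0,-85],"rotation":[0,0,0]},{"gripper":-1,"offset":[2,10,-130],"rotation":[0,0,0]},{"gripper":-1,"offset":[10,60,-150],"rotation":[0,0,0.02]},{"gripper":-1,"offset":[20,115,-150],"rotation":[0,0,0.06]},{"gripper":-1,"offset":[30,170,-150],"rotation":[0,0,0.09]}]'; python3 - <<'E'
from h import *
t=cam("top"); print(ctrl.get_obs()["tool_pos"])
cv2.imwrite("pics/s2.png",np.hstack([crop(t["image"],435,500,240,360,5),crop(t["image"],170,264,240,360,5)]))
E
```

```text
t: 7.4
tool_pos: [0.5001, 0.1338, 0.17]
tool_rot: [-3.141, -0.001, -0.004]
contact_force: [0.7, 0.1, 0.0]
opening: 0.0854
grip_force: 0.0
[0.50154451 0.12815156 0.16981021]
```

View pics/s2.png

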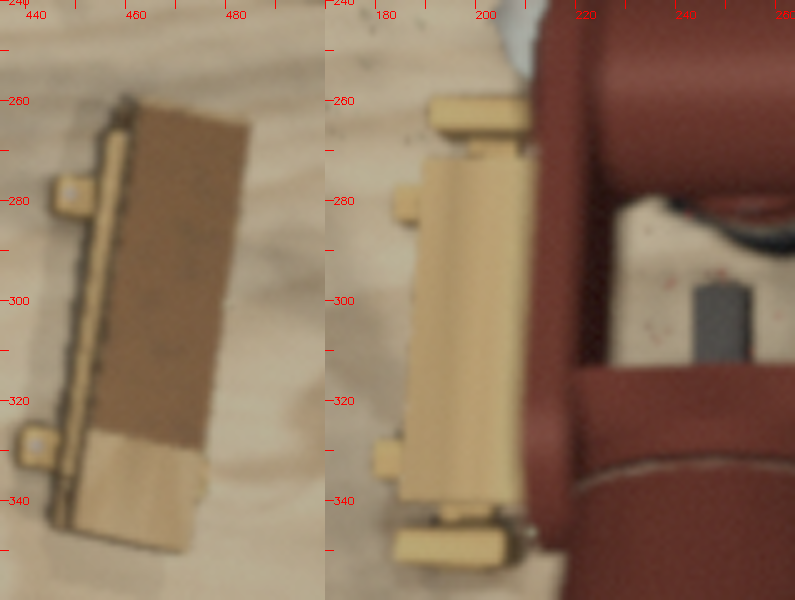

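Top view: the plate is on the rest, left corners (190.6,271.4) and (185.4,340), between the end stops. The upper strop is uncovered, leather corners (462,260), (485,265), (476,330), (453,325), wood end corners (472,350), (450,345).

```bash
python3 - <<'E'
from h import *
np.set_printoptions(precision=4,suppress=True)
c=cam("top")
P=np.r_[unproj(c,[(462.4,260.4),(485.2,264.6),(476,330),(453.4,325.4)],.078),unproj(c,[(471.6,350.4),(450,345.4)],.075)]
print(fit(P,[(-.025,.095),(.025,.095),(.025,-.055),(-.025,-.055),(.026,-.1),(-.026,-.1)]))
print(fit(unproj(c,[(190.6,271.4),(185.4,340)],.036),[(-.031,.08),(-.031,-.08)]))
E
python3 plan.py 0.517 -0.30 0.14 -95
```

```text
(array([ 0.5158, -0.3039]), np.float64(-95.79038562882073), array([1.1313, 0.729 , 0.7745, 0.8191, 2.8196, 1.6588]))
(array([0.4536, 0.2967]), np.float64(-85.11998654556375), array([0.6109, 0.6109]))
off mm [ 18.5345 431.022   30.1274] rot [ 0.0011 -0.0022  0.0818] t 7.5 pos [0.5007 0.1312 0.1696] open 0.08543652371444131 F [-0.3867  0.9857  0.5136]
```

```bash
python3 plan.py 0.5158 -0.3039 0.13 -95.8; python3 -m handwheel '[{"gripper":-1,"offset":[1,40,0],"rotation":[0,0,0.01]},{"gripper":-1,"offset":[4,98,0],"rotation":[0,0,0.02]},{"gripper":-1,"offset":[7,158,0],"rotation":[0,0,0.035]},{"gripper":-1,"offset":[9,218,0],"rotation":[0,0,0.05]},{"gripper":-1,"offset":[12,278,0],"rotation":[0,0,0.065]},{"gripper":-1,"offset":[14,338,0],"rotation":[0,0,0.08]},{"gripper":-1,"offset":[16,398,0],"rotation":[0,0,0.09]},{"gripper":-1,"offset":[17,430,15],"rotation":[0,0,0.096]}]';python3 plan.py 0.5158 -0.3039 0.058 -95.8; python3 - <<'E'
from h import *
t=cam("top"); cv2.imwrite("pics/r1.png",crop(t["image"],170,270,245,360,5))
E
```

```text
off mm [ 17.3343 434.9161  40.1297] rot [ 0.0011 -0.0022  0.0958] t 7.5 pos [0.5007 0.1312 0.1696] open 0.08543652371444131 F [-0.3867  0.9857  0.5136]
t: 8.5
tool_pos: [0.518, -0.2976, 0.1555]
tool_rot: [3.136, -0.152, 0.006]
contact_force: [0.7, 1.0, -0.3]
opening: 0.0854
grip_force: 0.0
off mm [-1.912   6.2391 97.5083] rot [ 0.0021 -0.0038  0.0043] t 8.5 pos [ 0.518  -0.2976  0.1555] open 0.08535906291104467 F [ 0.6681  1.0495 -0.3428]
```

View pics/r1.png

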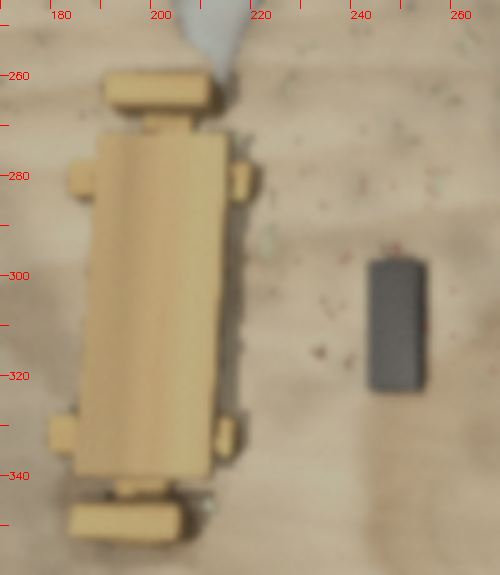

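The plate lies on the rest between the stops, corners (189.6,271.4), (215.6,271.6), (212.4,340.6), (184.6,340). More of the bearers shows on the left than on the right.

```bash
python3 - <<'E'
from h import *
c=cam("top")
print(fit(unproj(c,[(189.6,271.4),(215.6,271.6),(212.4,340.6),(184.6,340)],.036),[(-.031,.08),(.031,.08),(.031,-.08),(-.031,-.08)]))
E
python3 -m handwheel '[{"gripper":-1,"offset":[0,3,10],"rotation":[0,0,0]},{"gripper":-1,"offset":[0,4,40],"rotation":[0,0,0]},{"gripper":-1,"offset":[0,4,72],"rotation":[0,0,0]},{"gripper":-1,"offset":[0,4,88],"rotation":[0,0,0]},{"gripper":-1,"offset":[0,4,97],"rotation":[0,0,0]},{"gripper":-1,"offset":[0,4,97],"rotation":[0,0,0]},{"gripper":-0.2,"offset":[0,4,97],"rotation":[0,0,0]},{"gripper":0,"offset":[0,4,97],"rotation":[0,0,0]}]';python3 plan.py 0.5158 -0.3039 0.058 -95.8
```

```text
(array([0.45348668, 0.29874469]), np.float64(-84.5665972465528), array([0.62252378, 0.74324033, 0.70600281, 0.99183317]))
t: 9.6
tool_pos: [0.5171, -0.2996, 0.0577]
tool_rot: [3.136, -0.149, 0.003]
contact_force: [-0.2, 0.2, 8.6]
opening: 0.0514
grip_force: 9.2
off mm [-0.9042  4.387  -0.3192] rot [ 0.0017 -0.002   0.006 ] t 9.6 pos [ 0.5171 -0.2996  0.0577] open 0.051434210746699474 F [-0.1704  0.2139  8.6277]
```

```bash
python3 -m handwheel '[{"gripper":0,"offset":[0,0,-1],"rotation":[0,0,0]},{"gripper":1,"offset":[0,0,-1],"rotation":[0,0,0]},{"gripper":1,"offset":[0,0,-1],"rotation":[0,0,0]},{"gripper":1,"offset":[0,0,-4],"rotation":[0,0,0]},{"gripper":1,"offset":[0,0,-8],"rotation":[0,0,0]},{"gripper":1,"offset":[0,0,-14],"rotation":[0,0,0]},{"gripper":1,"offset":[0,0,-20],"rotation":[0,0,0]},{"gripper":1,"offset":[0,0,-20],"rotation":[0,0,0]}]' 50;python3 plan.py 0.5158 -0.3039 0.058 -95.8; python3 - <<'E'
from h import *
c=cam("side"); cv2.imwrite("pics/g2.png",crop(c["image"],200,350,240,380,5))
E
```

```text
t: 10.6
tool_pos: [0.5169, -0.2992, 0.0773]
tool_rot: [3.137, -0.149, 0.002]
contact_force: [-0.0, 0.7, -1.7]
opening: 0.0504
grip_force: 54.3
off mm [-0.6539  4.7723 19.2687] rot [ 0.0009 -0.0014  0.0061] t 10.6 pos [ 0.5169 -0.2992  0.0773] open 0.05038561910960653 F [-0.0387  0.6773 -1.6569]
```

View pics/g2.png

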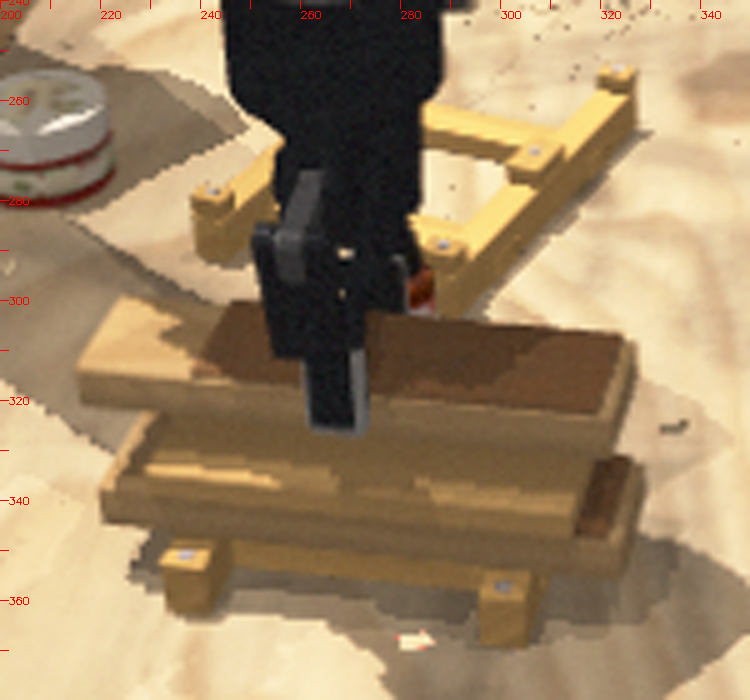

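Side view: the strop is lifted alone and level, with pad tips at (264,326) by its lower edge. The lower plate is still on the stack.

```bash
python3 -m handwheel '[{"gripper":1,"offset":[0,0,-10],"rotation":[0,0,0]},{"gripper":1,"offset":[0,0,-32],"rotation":[0,0,0]},{"gripper":1,"offset":[0,0,-56],"rotation":[0,0,0]},{"gripper":1,"offset":[0,0,-72],"rotation":[0,0,0]},{"gripper":1,"offset":[0,-20,-80],"rotation":[0,0,0.01]},{"gripper":1,"offset":[2,-65,-80],"rotation":[0,0,0.04]},{"gripper":1,"offset":[6,-120,-80],"rotation":[0,0,0.09]},{"gripper":1,"offset":[10,-175,-80],"rotation":[0,0,0.14]}]';python3 plan.py 0.5111 0.0299 0.065 -110
```

```text
t: 11.65
tool_pos: [0.543, -0.1241, 0.1566]
tool_rot: [-3.119, 0.372, -0.001]
contact_force: [1.1, -0.2, -1.1]
opening: 0.0512
grip_force: 54.3
off mm [ -67.2572 -142.1933   91.5745] rot [-0.0001 -0.0003  0.1114] t 11.65 pos [ 0.543  -0.1241  0.1566] open 0.051220100385255825 F [ 1.1349 -0.2408 -1.068 ]
```

```bash
python3 -m handwheel '[{"gripper":1,"offset":[-15,-35,0],"rotation":[0,0,0.03]},{"gripper":1,"offset":[-38,-80,0],"rotation":[0,0,0.07]},{"gripper":1,"offset":[-58,-120,0],"rotation":[0,0,0.1]},{"gripper":1,"offset":[-67,-142,8],"rotation":[0,0,0.111]},{"gripper":1,"offset":[-67,-142,32],"rotation":[0,0,0.111]},{"gripper":1,"offset":[-67,-142,62],"rotation":[0,0,0.111]},{"gripper":1,"offset":[-67,-142,84],"rotation":[0,0,0.111]},{"gripper":1,"offset":[-67,-142,91],"rotation":[0,0,0.111]}]';python3 plan.py 0.5111 0.0299 0.025 -110
```

```text
t: 12.65
tool_pos: [0.5096, 0.0283, 0.0637]
tool_rot: [3.094, -0.541, -0.005]
contact_force: [-0.6, 1.2, -0.8]
opening: 0.0507
grip_force: 54.3
off mm [ 1.0163 -2.0557 38.7174] rot [0.0008 0.0032 0.0029] t 12.65 pos [0.5096 0.0283 0.0637] open 0.050745236317631344 F [-0.5755  1.204  -0.8215]
```

```bash
python3 -m handwheel '[{"gripper":1,"offset":[1,-1,14],"rotation":[0,0,0]},{"gripper":1,"offset":[1,-1,27],"rotation":[0,0,0]},{"gripper":1,"offset":[1,-1,34],"rotation":[0,0,0]},{"gripper":1,"offset":[1,-1,38],"rotation":[0,0,0]},{"gripper":1,"offset":[1,-1,40],"rotation":[0,0,0]},{"gripper":1,"offset":[1,-1,40],"rotation":[0,0,0]},{"gripper":0.2,"offset":[1,-1,40],"rotation":[0,0,0]},{"gripper":-1,"offset":[1,-1,40],"rotation":[0,0,0]}]';python3 plan.py 0.5111 0.0299 0.025 -110
```

```text
t: 13.65
tool_pos: [0.5127, 0.0287, 0.0259]
tool_rot: [-3.095, 0.541, -0.002]
contact_force: [0.2, -0.6, -1.4]
opening: 0.0673
grip_force: 0.0
off mm [-1.9128 -0.5881  0.9086] rot [-0.0003 -0.0011  0.0029] t 13.65 pos [0.5127 0.0287 0.0259] open 0.06727821578015014 F [ 0.2376 -0.5888 -1.4324]
```

```bash
python3 -m handwheel '[{"gripper":-1,"offset":[0,0,0],"rotation":[0,0,0]},{"gripper":-1,"offset":[0,0,-10],"rotation":[0,0,0]},{"gripper":-1,"offset":[0,0,-40],"rotation":[0,0,0]},{"gripper":-1,"offset":[0,0,-90],"rotation":[0,0,0]},{"gripper":-1,"offset":[0,-40,-130],"rotation":[0,0,0]},{"gripper":-1,"offset":[0,-95,-130],"rotation":[0,0,-0.1]},{"gripper":-1,"offset":[0,-150,-130],"rotation":[0,0,-0.2]},{"gripper":-1,"offset":[0,-205,-130],"rotation":[0,0,-0.25]}]';python3 plan.py 0.5158 -0.3039 0.15 -95.8; python3 - <<'E'
from h import *
t=cam("top"); cv2.imwrite("pics/s3.png",np.hstack([crop(t["image"],430,500,245,365,5),crop(t["image"],281,371,245,365,5)]))
E
```

```text
t: 14.65
tool_pos: [0.5826, 0.2233, 0.1567]
tool_rot: [-3.138, 0.148, -0.003]
contact_force: [0.8, -0.1, 0.4]
opening: 0.0852
grip_force: 0.0
off mm [-16.8124 531.1411   6.4524] rot [-0.0004 -0.0018  0.0069] t 14.65 pos [0.5826 0.2233 0.1567] open 0.08522359236206388 F [ 0.8191 -0.0869  0.4497]
```

View pics/s3.png

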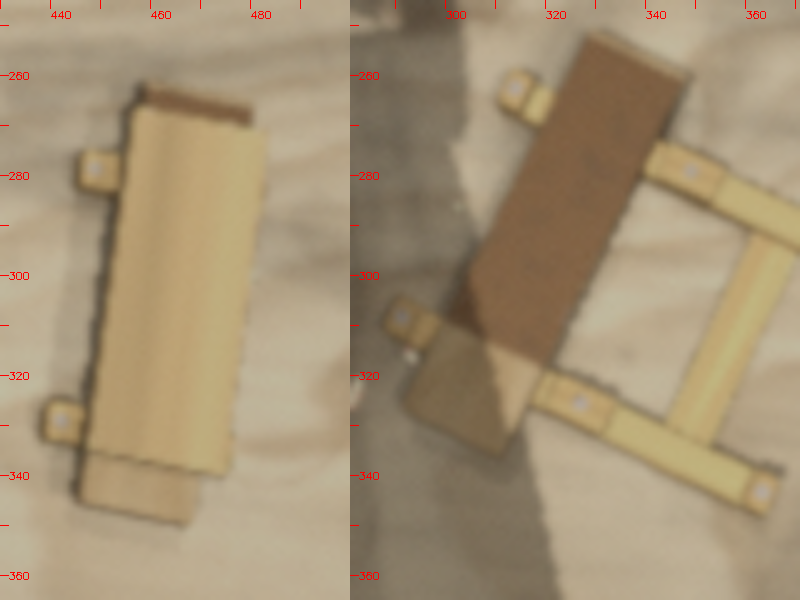

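The second plate is uncovered, corners (457,266), (483,270), (476,340), (447,337). The upper strop lies leather up between the blocks of its bay, corners (329,252), (349,260), end (292,326), (312,336).

```bash
python3 - <<'E'
from h import *
np.set_printoptions(precision=4,suppress=True)
c=cam("top")
q=[(-.031,.08),(.031,.08),(.031,-.08),(-.031,-.08)]
print("plate_low",fit(unproj(c,[(457.2,265.6),(482.8,270.4),(475.6,340.2),(446.8,337.4)],.057),q))
L=[(-.025,.095),(.025,.095),(.025,-.055),(-.025,-.055),(.026,-.1),(-.026,-.1)]
f=lambda a,b,z:np.r_[unproj(c,a,z),unproj(c,b,z-.003)]
t,a,r=fit(f([(329,251.6),(349,260),(319,318.6),(299.6,308)],[(311.6,336),(291.6,326)],.045),L)
print("strop_high",t,a,r); b=np.radians(-110);Rr=np.array([[np.cos(b),-np.sin(b)],[np.sin(b),np.cos(b)]]);print("in bay mm",1000*Rr.T@(t-[.5111,.0299]))
P=unproj(c,[(480.4,265.4),(467.2,350.4),(445.6,346)],.042); print("strop_low",fit(P,[(.026,.1),(.026,-.1),(-.026,-.1)]))
E
```

```text
plate_low (array([ 0.5197, -0.304 ]), np.float64(-94.2345605753955), array([3.0548, 1.8722, 0.872 , 4.7879]))
strop_high [0.5122 0.0258] -110.55139581005012 [1.0106 1.961  2.1075 1.6243 0.8049 1.5059]
in bay mm [3.5088 2.4255]
strop_low (array([ 0.5168, -0.3017]), np.float64(-95.9593627728662), array([0.1542, 1.6919, 1.6198]))
```

```bash
python3 plan.py 0.5197 -0.301 0.15 -94.6; python3 -m handwheel '[{"gripper":-1,"offset":[-1,40,0],"rotation":[0,0,0]},{"gripper":-1,"offset":[-3,98,0],"rotation":[0,0,0]},{"gripper":-1,"offset":[-5,158,0],"rotation":[0,0,0]},{"gripper":-1,"offset":[-7,218,0],"rotation":[0,0,0]},{"gripper":-1,"offset":[-9,278,0],"rotation":[0,0,0]},{"gripper":-1,"offset":[-11,338,0],"rotation":[0,0,-0.01]},{"gripper":-1,"offset":[-12,398,0],"rotation":[0,0,-0.01]},{"gripper":-1,"offset":[-13,450,0],"rotation":[0,0,-0.01]}]';python3 plan.py 0.5197 -0.301 0.042 -94.6
```

```text
off mm [-14.8907 530.465    5.2328] rot [-0.0019 -0.0015 -0.0107] t 14.75 pos [0.5827 0.2259 0.1563] open 0.08518152123240602 F [-0.7097 -0.669   0.8631]
t: 15.75
tool_pos: [0.5248, -0.2277, 0.1564]
tool_rot: [3.138, -0.138, 0.002]
contact_force: [1.0, 0.5, 0.3]
opening: 0.0855
grip_force: 0.0
off mm [  1.2249  73.4079 114.4351] rot [ 0.0008 -0.0012 -0.0074] t 15.75 pos [ 0.5248 -0.2277  0.1564] open 0.0855030077974192 F [0.9763 0.505  0.2768]
```

```bash
python3 -m handwheel '[{"gripper":-1,"offset":[0,30,0],"rotation":[0,0,0]},{"gripper":-1,"offset":[1,62,0],"rotation":[0,0,-0.007]},{"gripper":-1,"offset":[1,73,20],"rotation":[0,0,-0.007]},{"gripper":-1,"offset":[1,73,55],"rotation":[0,0,-0.007]},{"gripper":-1,"offset":[1,73,85],"rotation":[0,0,-0.007]},{"gripper":-1,"offset":[1,73,95],"rotation":[0,0,-0.007]},{"gripper":-1,"offset":[1,73,95],"rotation":[0,0,-0.007]},{"gripper":-1,"offset":[1,73,95],"rotation":[0,0,-0.007]}]' 40;python3 plan.py 0.5197 -0.301 0.042 -94.6
```

```text
t: 16.75
tool_pos: [0.5212, -0.2983, 0.0618]
tool_rot: [3.138, -0.124, 0.003]
contact_force: [-0.0, -0.0, 0.2]
opening: 0.0855
grip_force: 0.0
off mm [-1.3441  2.8053 19.8088] rot [ 0.0013 -0.0021  0.0014] t 16.75 pos [ 0.5212 -0.2983  0.0618] open 0.0855189696149631 F [-0.0349 -0.0219  0.218 ]
```

```bash
python3 -m handwheel '[{"gripper":-1,"offset":[-1,3,12],"rotation":[0,0,0]},{"gripper":-1,"offset":[-1,3,20],"rotation":[0,0,0]},{"gripper":-1,"offset":[-1,3,20],"rotation":[0,0,0]},{"gripper":0,"offset":[-1,3,20],"rotation":[0,0,0]},{"gripper":0.3,"offset":[-1,3,20],"rotation":[0,0,0]},{"gripper":1,"offset":[-1,3,20],"rotation":[0,0,0]},{"gripper":1,"offset":[-1,3,20],"rotation":[0,0,0]},{"gripper":1,"offset":[-1,3,18],"rotation":[0,0,0]}]' 40;python3 plan.py 0.5197 -0.301 0.042 -94.6
```

```text
t: 17.75
tool_pos: [0.5187, -0.3006, 0.042]
tool_rot: [-3.139, 0.124, 0.001]
contact_force: [0.3, -0.2, -0.2]
opening: 0.0607
grip_force: 45.0
off mm [ 0.987   0.3632 -0.0319] rot [-0.0005  0.0008  0.0011] t 17.75 pos [ 0.5187 -0.3006  0.042 ] open 0.06073742248241418 F [ 0.2557 -0.188  -0.2046]
```

```bash
python3 -m handwheel '[{"gripper":1,"offset":[0,0,-6],"rotation":[0,0,0]},{"gripper":1,"offset":[0,0,-18],"rotation":[0,0,0]},{"gripper":1,"offset":[0,0,-42],"rotation":[0,0,0]},{"gripper":1,"offset":[0,0,-72],"rotation":[0,0,0]},{"gripper":1,"offset":[0,0,-100],"rotation":[0,0,0]},{"gripper":1,"offset":[-1,-20,-115],"rotation":[0,0,-0.01]},{"gripper":1,"offset":[-5,-65,-118],"rotation":[0,0,-0.02]},{"gripper":1,"offset":[-14,-120,-118],"rotation":[0,0,-0.04]}]';python3 plan.py 0.4545 0.302 0.15 -84.8
```

```text
t: 18.75
tool_pos: [0.5145, -0.1782, 0.1608]
tool_rot: [-3.141, 0.062, -0.001]
contact_force: [0.2, 0.5, -1.4]
opening: 0.0608
grip_force: 45.0
off mm [ -78.8129 -477.5036   10.9038] rot [-0.0003 -0.0008 -0.1301] t 18.75 pos [ 0.5145 -0.1782  0.1608] open 0.060803502064509476 F [ 0.2417  0.5275 -1.3971]
```

```bash
python3 -m handwheel '[{"gripper":1,"offset":[-9,-55,0],"rotation":[0,0,-0.02]},{"gripper":1,"offset":[-18,-112,0],"rotation":[0,0,-0.035]},{"gripper":1,"offset":[-28,-170,0],"rotation":[0,0,-0.05]},{"gripper":1,"offset":[-38,-228,0],"rotation":[0,0,-0.07]},{"gripper":1,"offset":[-47,-286,0],"rotation":[0,0,-0.085]},{"gripper":1,"offset":[-57,-344,0],"rotation":[0,0,-0.1]},{"gripper":1,"offset":[-66,-400,0],"rotation":[0,0,-0.115]},{"gripper":1,"offset":[-74,-450,0],"rotation":[0,0,-0.13]}]';python3 plan.py 0.4545 0.302 0.065 -84.8
```

```text
t: 19.75
tool_pos: [0.4563, 0.275, 0.1601]
tool_rot: [-3.138, -0.146, 0.001]
contact_force: [0.6, -0.8, -0.9]
opening: 0.0608
grip_force: 45.0
off mm [  0.7945 -26.9866  95.1157] rot [-0.0002  0.0007  0.0024] t 19.75 pos [0.4563 0.275  0.1601] open 0.0608303761434447 F [ 0.5869 -0.7665 -0.8704]
```

```bash
python3 -m handwheel '[{"gripper":1,"offset":[1,-16,5],"rotation":[0,0,0.002]},{"gripper":1,"offset":[1,-27,22],"rotation":[0,0,0.002]},{"gripper":1,"offset":[1,-27,50],"rotation":[0,0,0.002]},{"gripper":1,"offset":[1,-27,78],"rotation":[0,0,0.002]},{"gripper":1,"offset":[1,-27,95],"rotation":[0,0,0.002]},{"gripper":1,"offset":[1,-27,105],"rotation":[0,0,0.002]},{"gripper":1,"offset":[1,-27,105],"rotation":[0,0,0.002]},{"gripper":1,"offset":[1,-27,105],"rotation":[0,0,0.002]}]';python3 plan.py 0.4545 0.302 0.032 -84.8
```

```text
t: 20.75
tool_pos: [0.4576, 0.2997, 0.0564]
tool_rot: [-3.138, -0.139, -0.003]
contact_force: [0.2, -0.0, -0.3]
opening: 0.0604
grip_force: 45.0
off mm [-2.9714 -2.5384 24.362 ] rot [-0.0007 -0.0018 -0.0022] t 20.75 pos [0.4576 0.2997 0.0564] open 0.060367120503432264 F [ 0.2374 -0.0011 -0.2876]
```

```bash
python3 -m handwheel '[{"gripper":1,"offset":[-2,-2,10],"rotation":[0,0,0]},{"gripper":1,"offset":[-2,-2,17],"rotation":[0,0,0]},{"gripper":1,"offset":[-2,-2,20],"rotation":[0,0,0]},{"gripper":1,"offset":[-2,-2,21],"rotation":[0,0,0]},{"gripper":1,"offset":[-2,-2,22],"rotation":[0,0,0]},{"gripper":1,"offset":[-2,-2,23],"rotation":[0,0,0]},{"gripper":1,"offset":[-2,-2,23],"rotation":[0,0,0]},{"gripper":1,"offset":[-2,-2,23],"rotation":[0,0,0]}]';python3 plan.py 0.4545 0.302 0.032 -84.8
```

```text
t: 21.75
tool_pos: [0.4547, 0.3013, 0.0324]
tool_rot: [-3.138, -0.139, -0.0]
contact_force: [-0.1, -0.3, -1.3]
opening: 0.0608
grip_force: 45.0
off mm [-0.1834 -0.7393  0.4194] rot [-0.0001 -0.0002 -0.002 ] t 21.75 pos [0.4547 0.3013 0.0324] open 0.06081905497529201 F [-0.1204 -0.2711 -1.3118]
```

```bash
python3 -m handwheel '[{"gripper":1,"offset":[0,0,0.5],"rotation":[0,0,0]},{"gripper":1,"offset":[0,0,1],"rotation":[0,0,0]},{"gripper":1,"offset":[0,0,1.5],"rotation":[0,0,0]},{"gripper":1,"offset":[0,0,2],"rotation":[0,0,0]},{"gripper":1,"offset":[0,0,2],"rotation":[0,0,0]},{"gripper":1,"offset":[0,0,2],"rotation":[0,0,0]},{"gripper":1,"offset":[0,0,2],"rotation":[0,0,0]},{"gripper":1,"offset":[0,0,2],"rotation":[0,0,0]}]'
```

```text
t: 22.75
tool_pos: [0.4547, 0.3013, 0.0317]
tool_rot: [3.138, 0.14, -0.001]
contact_force: [-4.6, -3.0, 9.5]
opening: 0.0608
grip_force: 46.1
```

Contact was made at 9.5 N, so I can release and rise.

```bash
python3 -m handwheel '[{"gripper":1,"offset":[0,0,-1],"rotation":[0,0,0]},{"gripper":0.1,"offset":[0,0,-1],"rotation":[0,0,0]},{"gripper":-1,"offset":[0,0,-1],"rotation":[0,0,0]},{"gripper":-1,"offset":[0,0,-1],"rotation":[0,0,0]},{"gripper":-1,"offset":[0,0,-1],"rotation":[0,0,0]},{"gripper":-1,"offset":[0,0,-12],"rotation":[0,0,0]},{"gripper":-1,"offset":[0,0,-40],"rotation":[0,0,0]},{"gripper":-1,"offset":[0,0,-85],"rotation":[0,0,0]}]'; python3 plan.py 0.5168 -0.299 0.15 -96
```

```text
t: 23.75
tool_pos: [0.4535, 0.3007, 0.1152]
tool_rot: [3.137, 0.139, -0.005]
contact_force: [1.2, -0.9, -0.4]
opening: 0.0855
grip_force: 0.0
off mm [  9.7654 602.9635 -34.1864] rot [0.0014 0.003  0.1935] t 23.75 pos [0.4535 0.3007 0.1152] open 0.0854507078528678 F [ 1.1814 -0.867  -0.4498]
```

```bash
python3 -m handwheel '[{"gripper":-1,"offset":[0,10,-40],"rotation":[0,0,0.02]},{"gripper":-1,"offset":[1,55,-45],"rotation":[0,0,0.03]},{"gripper":-1,"offset":[2,112,-45],"rotation":[0,0,0.05]},{"gripper":-1,"offset":[3,170,-45],"rotation":[0,0,0.07]},{"gripper":-1,"offset":[4,220,-45],"rotation":[0,0,0.09]},{"gripper":-1,"offset":[4,240,-45],"rotation":[0,0,0.09]},{"gripper":-1,"offset":[4,240,-45],"rotation":[0,0,0.09]},{"gripper":-1,"offset":[4,240,-45],"rotation":[0,0,0.09]}]'; python3 - <<'E'
from h import *
np.set_printoptions(precision=4,suppress=True)
c=cam("top"); im=c["image"][245:365,430:505].astype(float)
ref=c["image"][285:315,463:473].reshape(-1,3).mean(0); print("leather rgb",ref)
m=(np.linalg.norm(im-ref,axis=2)<35).astype(np.uint8); m=cv2.morphologyEx(m,cv2.MORPH_OPEN,np.ones((3,3)))
k=max(cv2.findContours(m,0,2)[0],key=cv2.contourArea); W=unproj(c,k.reshape(-1,2)+[430,245],.045)[:,:2]
(ctr,wh,a)=cv2.minAreaRect((W*1000).astype(np.float32)); print("centre mm",ctr,"size",wh,"ang",a)
E
python3 plan.py 0.5168 -0.299 0.15 -96
```

```text
t: 24.75
tool_pos: [0.48, 0.0631, 0.1607]
tool_rot: [-3.141, 0.001, -0.001]
contact_force: [0.3, -0.3, -0.6]
opening: 0.0856
grip_force: 0.0
leather rgb [118.4933  90.24    63.34  ]
centre mm (538.7206420898438, -301.8893127441406) size (55.47941589355469, 150.92648315429688) ang 83.53692626953125
off mm [ 36.9253 362.3862  10.4904] rot [-0.0003 -0.0003  0.1046] t 24.8 pos [0.4799 0.0634 0.1606] open 0.08541124088798287 F [-0.6545  0.6596  0.5115]
```

```bash
python3 plan.py 0.518 -0.298 0.12 -96.2; python3 -m handwheel '[{"gripper":-1,"offset":[4,40,0],"rotation":[0,0,0.01]},{"gripper":-1,"offset":[10,98,0],"rotation":[0,0,0.03]},{"gripper":-1,"offset":[16,158,0],"rotation":[0,0,0.05]},{"gripper":-1,"offset":[22,218,0],"rotation":[0,0,0.07]},{"gripper":-1,"offset":[28,278,0],"rotation":[0,0,0.09]},{"gripper":-1,"offset":[34,334,0],"rotation":[0,0,0.105]},{"gripper":-1,"offset":[38,361,10],"rotation":[0,0,0.108]},{"gripper":-1,"offset":[38,361,40],"rotation":[0,0,0.108]}]';python3 plan.py 0.518 -0.298 0.027 -96.2
```

```text
off mm [ 38.1149 361.3956  40.4911] rot [-0.0003 -0.0003  0.1081] t 24.8 pos [0.4799 0.0634 0.1606] open 0.08541124088798287 F [-0.6545  0.6596  0.5115]
t: 25.8
tool_pos: [0.5196, -0.3006, 0.1221]
tool_rot: [3.134, -0.173, 0.007]
contact_force: [0.1, 1.0, -0.3]
opening: 0.0858
grip_force: 0.0
off mm [-2.3282 -2.6977 95.1108] rot [ 0.0026 -0.0043 -0.0019] t 25.8 pos [ 0.5196 -0.3006  0.1221] open 0.08579764076519647 F [ 0.1219  0.9863 -0.2693]
```

```bash
python3 -m handwheel '[{"gripper":-1,"offset":[-1,-1,15],"rotation":[0,0,0]},{"gripper":-1,"offset":[-1,-1,45],"rotation":[0,0,0]},{"gripper":-1,"offset":[-1,-1,75],"rotation":[0,0,0]},{"gripper":-1,"offset":[-1,-1,94],"rotation":[0,0,0]},{"gripper":-0.2,"offset":[-1,-1,94],"rotation":[0,0,0]},{"gripper":0,"offset":[-1,-1,94],"rotation":[0,0,0]},{"gripper":1,"offset":[-1,-1,94],"rotation":[0,0,0]},{"gripper":1,"offset":[-1,-1,94],"rotation":[0,0,0]}]' 50;python3 plan.py 0.518 -0.298 0.027 -96.2
```

```text
t: 26.8
tool_pos: [0.5178, -0.2981, 0.0282]
tool_rot: [3.135, -0.171, 0.004]
contact_force: [0.7, 1.2, 4.6]
opening: 0.0505
grip_force: 54.5
off mm [ 0.156  -0.1522  1.1695] rot [ 0.0015 -0.0029 -0.001 ] t 26.8 pos [ 0.5178 -0.2981  0.0282] open 0.05054691096188255 F [0.681  1.2443 4.5509]
```

```bash
python3 -m handwheel '[{"gripper":1,"offset":[0,0,-6],"rotation":[0,0,0]},{"gripper":1,"offset":[0,0,-20],"rotation":[0,0,0]},{"gripper":1,"offset":[0,0,-45],"rotation":[0,0,0]},{"gripper":1,"offset":[0,0,-75],"rotation":[0,0,0]},{"gripper":1,"offset":[0,0,-105],"rotation":[0,0,0]},{"gripper":1,"offset":[0,-10,-122],"rotation":[0,0,0.01]},{"gripper":1,"offset":[-5,-45,-125],"rotation":[0,0,0.04]},{"gripper":1,"offset":[-15,-95,-125],"rotation":[0,0,0.09]}]';python3 plan.py 0.477 -0.061 0.07 -110
```

```text
t: 27.8
tool_pos: [0.512, -0.2005, 0.1518]
tool_rot: [-3.125, 0.318, -0.001]
contact_force: [0.5, 0.0, -2.8]
opening: 0.0508
grip_force: 53.8
off mm [ -62.4204 -129.5602   81.7918] rot [-0.0002 -0.0005  0.1462] t 27.8 pos [ 0.512  -0.2005  0.1518] open 0.05077261253961503 F [ 0.5054  0.0033 -2.8401]
```

```bash
python3 -m handwheel '[{"gripper":1,"offset":[-20,-42,0],"rotation":[0,0,0.04]},{"gripper":1,"offset":[-42,-88,0],"rotation":[0,0,0.1]},{"gripper":1,"offset":[-57,-120,0],"rotation":[0,0,0.14]},{"gripper":1,"offset":[-62,-130,5],"rotation":[0,0,0.146]},{"gripper":1,"offset":[-62,-130,25],"rotation":[0,0,0.146]},{"gripper":1,"offset":[-62,-130,55],"rotation":[0,0,0.146]},{"gripper":1,"offset":[-62,-130,80],"rotation":[0,0,0.146]},{"gripper":1,"offset":[-62,-130,82],"rotation":[0,0,0.146]}]';python3 plan.py 0.477 -0.061 0.027 -110
```

```text
t: 28.8
tool_pos: [0.4749, -0.0614, 0.0667]
tool_rot: [-3.094, 0.54, 0.009]
contact_force: [0.1, 1.1, -2.4]
opening: 0.0507
grip_force: 53.7
off mm [ 2.0719 -1.1257 39.6541] rot [0.0006 0.0057 0.0035] t 28.8 pos [ 0.4749 -0.0614  0.0667] open 0.05074294693815556 F [ 0.0814  1.0649 -2.4196]
```

```bash
python3 -m handwheel '[{"gripper":1,"offset":[1,-1,12],"rotation":[0,0,0]},{"gripper":1,"offset":[1,-1,26],"rotation":[0,0,0]},{"gripper":1,"offset":[1,-1,34],"rotation":[0,0,0]},{"gripper":1,"offset":[1,-1,38],"rotation":[0,0,0]},{"gripper":1,"offset":[1,-1,40],"rotation":[0,0,0]},{"gripper":1,"offset":[1,-1,42],"rotation":[0,0,0]},{"gripper":1,"offset":[1,-1,42],"rotation":[0,0,0]},{"gripper":1,"offset":[1,-1,42],"rotation":[0,0,0]}]'
```

```text
t: 29.8
tool_pos: [0.4788, -0.0612, 0.0282]
tool_rot: [3.095, -0.539, 0.001]
contact_force: [-2.7, 1.9, 4.8]
opening: 0.0504
grip_force: 54.5
```

Set down. Next: release, rise, and swing clear to the stack side for a last look.

```bash
python3 -m handwheel '[{"gripper":0.2,"offset":[0,0,0],"rotation":[0,0,0]},{"gripper":-1,"offset":[0,0,0],"rotation":[0,0,0]},{"gripper":-1,"offset":[0,0,0],"rotation":[0,0,0]},{"gripper":-1,"offset":[0,0,0],"rotation":[0,0,0]},{"gripper":-1,"offset":[0,0,-12],"rotation":[0,0,0]},{"gripper":-1,"offset":[0,0,-45],"rotation":[0,0,0]},{"gripper":-1,"offset":[0,0,-95],"rotation":[0,0,0]},{"gripper":-1,"offset":[0,0,-145],"rotation":[0,0,0]}]' && python3 -m handwheel '[{"gripper":-1,"offset":[0,30,-30],"rotation":[0,0,0]},{"gripper":-1,"offset":[0,85,-40],"rotation":[0,0,0]},{"gripper":-1,"offset":[0,140,-40],"rotation":[0,0,0]},{"gripper":-1,"offset":[0,195,-40],"rotation":[0,0,0]},{"gripper":-1,"offset":[0,250,-40],"rotation":[0,0,0]},{"gripper":-1,"offset":[0,280,-40],"rotation":[0,0,0]},{"gripper":-1,"offset":[0,280,-40],"rotation":[0,0,0]},{"gripper":-1,"offset":[0,280,-40],"rotation":[0,0,0]}]'; python3 - <<'E'
from h import *
t=cam("top"); cv2.imwrite("pics/end.png",np.hstack([crop(t["image"],175,265,240,360,4),crop(t["image"],280,390,240,360,4)]))
E
```

```text
t: 30.8
tool_pos: [0.4781, -0.061, 0.1745]
tool_rot: [3.095, -0.54, 0.001]
contact_force: [1.1, -0.5, 0.3]
opening: 0.0858
grip_force: 0.0
t: 31.8
tool_pos: [0.3837, -0.324, 0.2127]
tool_rot: [-3.095, 0.539, -0.001]
contact_force: [-0.2, -0.1, 0.2]
opening: 0.0851
grip_force: 0.0
```

View pics/end.png

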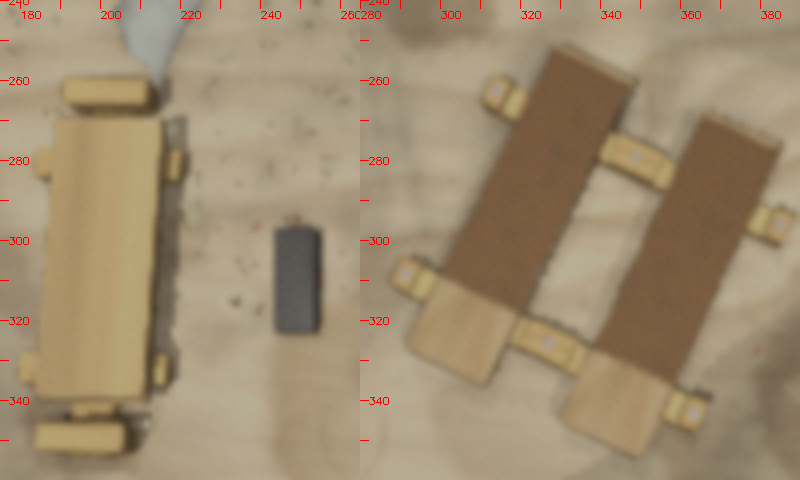

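Both strops lie leather up between their blocks, the second with corners (365,268), (385,277), (349,354), (330,344). The upper plate is squarely on the first, corners (189,269), (215,270), (212,340), (184,340).

```bash
python3 - <<'E'
from h import *
c=cam("top")
def rel(t,o,b):
    b=np.radians(b);Rr=np.array([[np.cos(b),-np.sin(b)],[np.sin(b),np.cos(b)]]);return (1000*Rr.T@(t-o)).round(1)
t,a,r=fit(unproj(c,[(188.75,269.25),(215.25,269.75),(212.25,340.5),(184.5,339.5)],.048),[(-.031,.08),(.031,.08),(.031,-.08),(-.031,-.08)])
print("plate_low",rel(t,[.4528,.3017],-84.8),a,r)
P=np.r_[unproj(c,[(365.5,268),(385.5,276.75),(358.75,335.5),(338.75,326.75)],.045),unproj(c,[(349.5,354.25),(330,343.75)],.042)]
t,a,r=fit(P,[(-.025,.095),(.025,.095),(.025,-.055),(-.025,-.055),(.026,-.1),(-.026,-.1)])
print("strop_low",rel(t,[.4769,-.0641],-110),a,r)
E
```

```text
plate_low [4.6 1.6] -84.24674467978805 [1.41342519 0.65888708 2.0607661  0.16109087]
strop_low [-1.1  4.5] -109.63694263815525 [0.85629443 0.43886513 0.9582628  1.53321798 2.06467727 1.33659791]
```

All pieces are within tolerance, so I'm handing the job in.

```bash
python3 -c "
from station import ctrl
print(ctrl.finish_job())"
```

```text
the job is handed in; nothing more can be done
None
```

The job is handed in at about 32 s of the 72 s: both strops lie leather up in their own bays and the plates are piled squarely on the rest, each within about 5 mm of its middle by the camera. The verdict wasn't shown, and I saw no sign of a bystander being moved but didn't measure them afterwards.

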